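Heat off, lift the pan and turn it to serve

ROBOT

A 7-joint arm with a two-finger parallel gripper is mounted at the origin on the work surface. World frame = base frame: x ahead of the robot, y to its left, z up, the work surface at z = 0. Lengths are in m, angles in rad, forces in N, time in s.
With the tool pointing down it reaches from about 0.4 to 0.875 m from the base axis. Payload 4.4 kg.
Tool frame: the origin (TCP) lies on the centre line of the jaws, within the pads' length; the fingertips stand 25 mm ahead of it and the grasp point (between the pads) lies 6 mm ahead of it (bot.nose_length is the distance from the TCP to the fingertips, in m); z points along the fingers, y is the line along which they close (so a half turn about z gives the same grasp; the last joint's range is limited). The gripper opens to 85 mm and grips with 20 to 120 N. Pads are 22 mm wide; open, the fingers measure 114 mm over their backs; the gripper's body (76 mm by 85 mm) begins 54 mm behind the grasp point. The pads swing forward as they close: fully open they stand 13 mm farther back than shut.
Start: joints at [1.231, 0.628, 0.038, 1.517, -0.027, 0.996, -0.02], TCP at [0.176, -0.626, 0.256] pointing down, gripper open.
Joint ranges: [-3.06, 3.06], [-0.37, 2.12], [-1.25, 1.32], [0.18, 2.47], [-1.1, 4.24], [0.23, 1.98], [-2.94, 2.94]. Speed limits (rad/s): [2.57, 2.57, 3.14, 3.14, 3.14, 3.14, 3.14].

INTERFACE

Orientations are given as a unit quaternion [w, x, y, z].
In Python, from station import bot gives the robot as it stands. The module is installed in compiled form; this text tells all that it offers.
- The arm moves only by the shell command python3 -m pendant 'ROWS' [FORCE]. ROWS is JSON, a list of rows, each a list of 3 entries, a list of its own where there are three numbers: the shift along the tool's x, y, z as a fraction of full scale, then the turn about the tool's z as a fraction of full scale, then the closure, from -1 (fully open) to 1 (shut), so that 0 is half open. A call has 1 to 10 rows; each row shifts and turns the commanded pose from where the row before left it, along the tool's axes as they then stand; what a row does not reach is not made up. Full scale, the value 1, is 0.2 m for a shift and 180 degrees for a turn. A row lasts 1/10 s, in which the tool goes at most 50 mm and 8.59 degrees, less where a joint would pass 70% of its speed; a pose out of reach is approached as far as the arm can. A call with a number of a shift or a turn outside -1 to 1 is refused whole. A call with a gripper value outside its range is refused whole. The fingers move at their own pace and stop on an object; FORCE is the grip in N (left out, the last holds). Time passes only in rows, so rows that do not move let the fingers close. It gives the time, the measured TCP pose, the force, the opening and the grip force at its end, in the units of the state.
- bot.sense(): the state, without advancing time (a new reading comes with each control period).
- bot.grab_frame(name): name is "scene" or "top"; returns (picture, depth): 480x640x3 uint8, red, green, blue; 480x640 float32, m along the optical axis (not along the pixel's ray), 0 where there is no reading.
- bot.camera_model(name): a dict with "fx", "fy", "cx", "cy" (pixels), "R" (3x3) and "t" (3): a world point X has camera coordinates R X + t. Camera axes: x right, y down, z forward; pixel columns grow to the right and rows downward; lengths in m; the calibration is good to about 2 mm. A picture is of the moment at which its call begins. camera_model takes no time and is no camera call.
- bot.job_done(): hands the job in; it is judged then, once.
The state is a dict: "time": time; "joint_positions": joint angles; "qvel": joint speeds; "joint_torque": joint torques, N m; "tcp_pos": TCP position; "ee_rot": TCP orientation; "contact_force": force on the tool from outside, world axes, zero at the start; "ft_torque": the same for the moment, N m; "width": finger opening in m; "grip_force": force on a finger pad.
Only numpy, scipy, OpenCV 4.12 (cv2) and the standard library are available. Lean on these libraries where they do the work, as an engineer would, in place of code of your own. Each camera call takes 0.05 s, during which the arm holds its last target. There are 200 camera calls.

TASK

Turn the hob's knob fully anticlockwise to its off stop, then lift the serving pan straight up by its wooden grip, about a hand's width (8 cm) clear of the hob, and once it is clear turn it a quarter turn, either way, so that its bail handle runs along the hob's long side and is out of my way when I reach for the rice ball. Keep the pan level and the ball resting in its middle throughout, do not touch the ball, and leave everything else where it stands. Finish still holding the pan there, steady above the cooking zone, so that I can take the ball with tongs.

Things in the scene. Friction and masses are not known exactly. Their poses are not given: they have to be found in the camera images.
- hob: portable radiant hob, fixed, steel box 270 (x) x 400 (y, its long side) x 64 mm high with a black glass top; its origin is the centre of the underside on the counter, its own x axis points to its far long side, away from the robot, y along its long side. The cooking zone is at the +y end, the control panel with the knob at the -y end
- zone (a point): centre of the cooking zone (a printed ring 180 mm across) on the glass, 64 mm above the counter, at (0, +60) mm in the hob's frame; axes as the hob's
- knob (a joint): angle of the hob's steel knob in rad: 0 = off, at its stop, fully anticlockwise seen from above; it grows as the knob is turned clockwise, up to 2.6. It stands between 0.8 and 1.45 at first, turns stiffly (about 0.04 N m) and stays where it is left
- knob_grip (a point): point on the knob's vertical axis at the height to grip, 101 mm above the counter, at (0, -140) mm in the hob's frame. On a low round base 68 mm across, the knob is a disc 44 mm across with an upright bar on it, 42 mm long, 14 mm thick and 32 mm tall, top 108 mm above the counter; the bar lies along this point's x axis, which turns with the knob, and lies along the hob's x axis when off
- pan: loose round dished steel serving pan, about 0.28 kg, 152 mm across the rim and 38 mm high, standing on a foot 72 mm across on the cooking zone; its origin is the centre of the underside of the foot, z up. A rigid bail handle of 6 mm rod arches over it in its own x-z plane, from lugs on the rim at x = +-78 mm up to the wooden grip. At first the bail runs across the hob's short way, within 0.25 rad
- pan_grip (a point): middle of the wooden grip of the bail, straight above the middle of the pan, 125 mm above the underside of its foot; the grip is a bar 68 mm long (along the pan's x axis), 16 mm wide and 18 mm tall; the rice ball's top lies 55 mm below its underside
- pan_middle (a point): middle of the pan's inner floor, 7 mm above the underside of its foot; the floor is flat within 10 mm of the middle and rises all round, gently at first (13 degrees) and then steeper to the rim
- arancino_center (a point): centre of the fried rice ball, crumb-coated, a sphere 54 mm across, about 0.09 kg, lying loose in the middle of the pan; it rolls up the side if the pan is tilted or jerked
- bowl: bystander: round glass bowl, 170 mm across, 70 mm high, origin at the centre of the underside
- spoon: bystander: stainless steel tablespoon, 200 mm long along its x axis, lying behind the knob end of the hob
- scraper: bystander: scraper with a wooden handle and a silicone tip, 260 mm long along its x axis, lying behind the cooking-zone end of the hob
- sugar_pot: bystander: lidded navy ceramic sugar pot, 88 mm across, 102 mm tall, beside the knob end of the hob; origin at the centre of the underside
- mug: bystander: white mug, 80 mm across, 92 mm tall, handle at its +y, standing near the sugar pot; origin at the centre of the underside

How it is judged:
On the way, in this order (a step that is already met when the one before it is completed fails the run):
1. the knob is turned fully anticlockwise to its off stop (value of joint knob below 0.1 rad), for 0.2 s.
2. the pan is lifted clear of the hob, ball in its middle (z of pan in the frame of zone above 0.04 m and horizontal distance between arancino_center and pan_middle below 0.022 m), for 0.1 s.
3. the raised pan is turned a quarter turn: its bail runs along the hob's long side (angle between the x axis of pan and the y axis of hob, either way round below 0.15 rad and z of pan in the frame of zone above 0.04 m), for 0.2 s.
At the end, for the whole second after the job is handed in: Knob within 0.1 rad of off; pan held still by the gripper, foot 50-130 mm above the glass, within 80 mm of the zone's centre and 0.09 rad of level, its bail within 0.15 rad of the hob's long side; the ball within 14 mm of the pan's middle (value of joint knob below 0.1 rad and z of pan in the frame of zone between 0.05 and 0.13 m and horizontal distance between pan and zone below 0.08 m and angle between the x axis of pan and the y axis of hob, either way round below 0.15 rad and angle between pan's own z axis and vertical below 0.09 rad and horizontal distance between arancino_center and pan_middle below 0.014 m and height (world z) of arancino_center above 0.12 m and linear speed of pan below 0.02 m/s and angular speed of pan below 0.1 rad/s and contact force between the fingers and pan above 1 N); the arm keeps its last pose, push and grip.
It fails at once if the rice ball runs more than 22 mm from the middle of the pan (horizontal distance between arancino_center and pan_middle above 0.022 m).
It fails at once if the pan is tilted more than 0.2 rad (angle between pan's own z axis and vertical above 0.2 rad).
It fails at once if the robot touches the rice ball (contact force between the arm and arancino above 0.3 N).
It fails at once if something else on the counter is disturbed (distance of any of bowl, spoon, scraper, sugar_pot, mug from where it was at the start of the episode above 0.02 m).
It also fails if it takes over 54 s, if anything falls off the work surface, if the arm or the gripper's body presses on something with over 40 N, if the wrist force passes 120 N, or if a joint passes its speed limit or range.

## Working session

There is one attempt and no reset: what is moved stays moved. The work goes in short steps, Python scripts to look and compute and a shell command to move; the robot and the scene stay as the last step left them, time stands still between calls to the robot, and variables do not carry over. Pictures are saved under pics/ and viewed, at most 10 in all, crops included, and the job is handed in when it is done.

```bash
mkdir -p pics; python3 - <<'E'
from station import bot
import cv2,numpy as np
s=bot.sense();print({k:np.round(v,3) for k,v in s.items()},bot.nose_length)
for n in("scene","top"):
    im,d=bot.grab_frame(n);cv2.imwrite(f"pics/{n}0.png",im[:,:,::-1]);np.savez(f"{n}0.npz",im=im,d=d)
    c=bot.camera_model(n);print(n,c)
E
```

```text
{'time': np.float64(0.0), 'joint_positions': array([ 1.231,  0.629,  0.038,  1.518, -0.027,  0.996, -0.02 ]), 'qvel': array([ 0.   , -0.001,  0.   ,  0.001, -0.001,  0.001, -0.001]), 'joint_torque': array([ 0.0000e+00, -5.6340e+01,  1.2270e+00, -1.9344e+01,  1.1000e-02,
        1.1000e-02, -0.0000e+00]), 'tcp_pos': array([ 0.176, -0.625,  0.255]), 'ee_rot': array([-0.001,  0.991,  0.136, -0.   ]), 'contact_force': array([-1.231, -0.334, -0.542]), 'ft_torque': array([ 0.007,  0.054, -0.032]), 'grip_force': np.float64(0.0), 'width': np.float64(0.085)} 0.025
scene {'fx': 574.4414810939994, 'fy': 574.4414810939994, 'cx': 324.7223905136224, 'cy': 232.2628140627468, 'R': array([[ 0.74920814,  0.66229559,  0.00719109],
       [ 0.42690313, -0.47456733, -0.76976591],
       [-0.50639991,  0.57978479, -0.63828577]]), 't': array([-0.4686418 , -0.13617429,  1.483622  ])}
top {'fx': 461.74169481926594, 'fy': 461.74169481926594, 'cx': 314.48118857874823, 'cy': 249.07234900391296, 'R': array([[ 0.01296855, -0.99972484,  0.01954652],
       [-0.98360484, -0.01627099, -0.17960173],
       [ 0.17987035, -0.01689688, -0.9835452 ]]), 't': array([0.02497552, 0.59725377, 1.05990962])}
```

View pics/scene0.png

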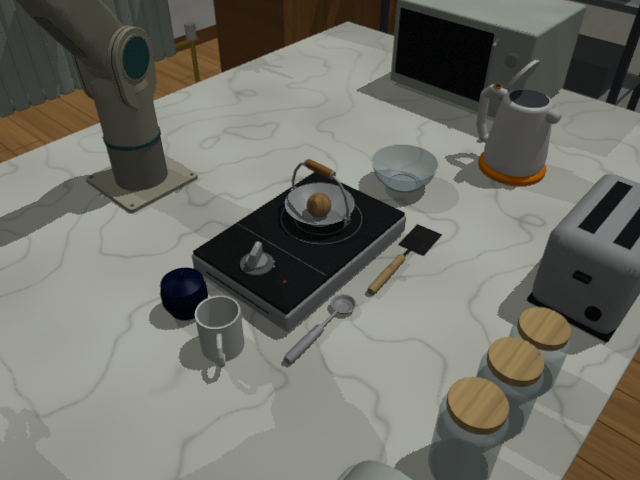

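View pics/top0.png

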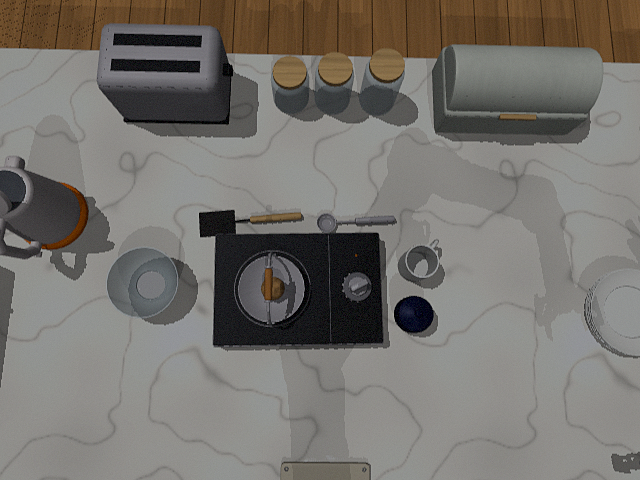

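The scene view shows the hob with the knob near (257,258) and the pan's wooden grip near (320,168). The top view shows the hob at (215,234)–(383,345), the pan at about (272,288) with its grip at (268,284), and the knob at (358,288). The pot is at (414,314) and the mug at (422,262).

```bash
cat > h.py <<'E'
from station import bot
import numpy as np,cv2
def cloud(n,d):
    c=bot.camera_model(n);v,u=np.mgrid[:480,:640]
    P=np.stack([(u-c['cx'])/c['fx']*d,(v-c['cy'])/c['fy']*d,d],-1)
    X=(P-c['t'])@c['R'];X[d<=0]=np.nan;return X
def proj(n,p):
    c=bot.camera_model(n);q=c['R']@np.array(p)+c['t'];return (c['fx']*q[0]/q[2]+c['cx'],c['fy']*q[1]/q[2]+c['cy'])
def axis(p):
    m=np.median(p,0) ;r=cv2.minAreaRect((p[:,:2]*1000).astype(np.float32))
    e,V=np.linalg.eigh(np.cov(p[:,:2].T));a=np.degrees(np.arctan2(V[1,1],V[0,1]));return len(p),m.round(4),p.mean(0).round(4),'ang',round(a%180,1),'rect',np.round(r[0],1),np.round(r[1],1),round(r[2],1)
E
python3 - <<'E'
from h import *
for n in("top","scene"):
    f=np.load(n+"0.npz");im,X=f['im'].astype(int),cloud(n,f['d'])
    x,y,z=np.moveaxis(X,-1,0)
    if n=="top": box=np.zeros(z.shape,bool);box[225:355,205:393]=1
    else: box=np.zeros(z.shape,bool);box[150:340,180:420]=1
    m=box&(abs(z-.064)<.008)
    p=X[m];print(n,'glass',axis(p),np.percentile(p[:,2],[10,90]))
    hb=X[m][:,:2].astype(np.float32)
    k=box.copy()
    if n=="top": k[:,:332]=0
    else: k[:238]=0;k[280:]=0;k[:,:235]=0;k[:,280:]=0
    print('knob bar',axis(X[k&(z>.095)&(z<.115)]),'base',axis(X[k&(z>.07)&(z<.115)]))
    r,g,b=np.moveaxis(im,-1,0)
    w=box&(z>.165)&(z<.215)&(r>b+25)
    print('grip',axis(X[w])); print('rodtop',axis(X[box&(z>.11)&(z<.215)]))
    bl=box&(z>.08)&(z<.14)&(r>b+25);print('ball',axis(X[bl]))
E
```

```text
top glass (14579, array([0.4947, 0.0401, 0.0629]), array([0.499 , 0.0618, 0.0629]), 'ang', np.float64(91.9), 'rect', array([501.6,  72.9]), array([264.2, 392.8]), 1.6) [0.06023643 0.06565031]
knob bar (115, array([ 0.506 , -0.0663,  0.1063]), array([ 0.5059, -0.0663,  0.1059]), 'ang', np.float64(118.2), 'rect', array([505.8, -66.5]), array([13.8, 40.9]), 27.5) base (378, array([ 0.5047, -0.0662,  0.0774]), array([ 0.5057, -0.0665,  0.0845]), 'ang', np.float64(165.0), 'rect', array([521.4, -69.8]), array([ 64.9, 213.3]), 78.5)
grip (243, array([0.4958, 0.1317, 0.1961]), array([0.4961, 0.1318, 0.196 ]), 'ang', np.float64(0.1), 'rect', array([497.3, 132.2]), array([16.2, 64.9]), 89.4)
rodtop (587, array([0.4943, 0.1292, 0.1859]), array([0.4932, 0.1284, 0.1653]), 'ang', np.float64(179.7), 'rect', array([494.5, 130.6]), array([ 46.2, 153.9]), 76.2)
ball (234, array([0.4955, 0.1204, 0.1154]), array([0.4958, 0.1225, 0.1153]), 'ang', np.float64(117.0), 'rect', array([495.4, 128.3]), array([45.8, 51.2]), 26.1)
scene glass (13084, array([0.5379, 0.0084, 0.0636]), array([0.523 , 0.0239, 0.0636]
[... 229 characters left out ...]
', array([507.8, -72.8]), array([15.1, 44. ]), 30.1) base (535, array([ 0.5133, -0.0778,  0.0783]), array([ 0.5119, -0.0759,  0.085 ]), 'ang', np.float64(84.2), 'rect', array([508.4, -73.8]), array([63.1, 59.9]), 47.1)
grip (221, array([0.4981, 0.1225, 0.1955]), array([0.4975, 0.1237, 0.1943]), 'ang', np.float64(0.2), 'rect', array([496.5, 126.3]), array([19.4, 64.1]), 88.6)
rodtop (778, array([0.5041, 0.1237, 0.1662]), array([0.503 , 0.1212, 0.1573]), 'ang', np.float64(1.4), 'rect', array([530.8,  49.5]), array([146.8, 239.5]), 24.0)
ball (418, array([0.5075, 0.1139, 0.1123]), array([0.5057, 0.1162, 0.1106]), 'ang', np.float64(68.4), 'rect', array([496.3, 138.8]), array([45.9, 84.6]), 15.3)
```

```bash
python3 -m pendant '[[[0.08,-0.08,0],0,-1],[[0.167,-0.16,0],0,-1],[[0.167,-0.16,0],0,-1],[[0.167,-0.16,0],0,-1],[[0.167,-0.16,0],0,-1],[[0.167,-0.16,0],0,-1],[[0.167,-0.16,0],0,-1],[[0.167,-0.16,0],0,-1],[[0.167,-0.16,0],0,-1],[[0.167,-0.16,0],0,-1]]' 30
python3 -m pendant '[[[0.167,-0.16,0],0,-1],[[0.167,-0.16,0],0,-1],[[0.167,-0.16,0],0,-1],[[0.167,-0.16,0],0,-1],[[0.08,-0.08,0],0,-1],[[0,0,0],-0.04,-1],[[0,0,0],-0.04,-1],[[0,0,0],-0.04,-1],[[0,0,0],-0.04,-1],[[0,0,0],-0.04,-1]]'
python3 -m pendant '[[[0,0,0],-0.047,-1],[[0,0,0],-0.047,-1],[[0,0,0],-0.047,-1],[[0,0,0],-0.047,-1],[[0,0,0],-0.047,-1],[[0,0,0],-0.047,-1],[[0,0,0],-0.047,-1],[[0,0,0],-0.038,-1],[[0,0,0],0,-1],[[0,0,0],0,-1]]'
cat >> h.py <<'E'
from scipy.spatial.transform import Rotation as Ro
def pose():
    s=bot.sense();w,x,y,z=s['ee_rot'];R=Ro.from_quat([x,y,z,w]).as_matrix();return s,R
def go(t):
    s,R=pose();d=R.T@(np.array(t)-s['tcp_pos'])
    print('tcp',s['tcp_pos'].round(4),'xang',round(np.degrees(np.arctan2(R[1,0],R[0,0])),2),'tilt',np.round(R[:2,2],4),'shift units',(d/.2).round(3),'j',np.round(s['joint_positions'],2),'t',round(float(s['time']),2))
E
python3 -c "
from h import *
go([.506,-.069,.255])"
```

```text
time: 1.1
tcp_pos: [0.3989, -0.2457, 0.2562]
ee_rot: [-0.0, 0.991, 0.136, -0.0]
contact_force: [1.1, -1.3, -0.8]
width: 0.0853
grip_force: 0.0
time: 2.1
tcp_pos: [0.5032, -0.0684, 0.256]
ee_rot: [-0.0, 0.899, 0.438, -0.0]
contact_force: [0.1, 0.2, 0.0]
width: 0.0856
grip_force: 0.0
time: 3.1
tcp_pos: [0.5033, -0.0686, 0.2561]
ee_rot: [-0.0, 0.518, 0.855, -0.0]
contact_force: [0.0, -0.2, -0.7]
width: 0.0853
grip_force: 0.0
tcp [ 0.5033 -0.0686  0.2561] xang 117.56 tilt [-0.0006  0.0002] shift units [-0.008  0.011  0.005] j [ 0.44  0.46 -0.51  1.9   0.29  0.85  0.26] t 3.1
```

```bash
python3 -m pendant '[[[-0.008,0.011,0.1],0,-1],[[0,0,0.18],0,-1],[[0,0,0.15],0,-1],[[0,0,0.05],0,-1],[[0,0,0],0,-1]]'
python3 - <<'E'
from h import *
go([.506,-.069,.107])
o=[]
for n,c in(("scene",(190,330,190,330)),("top",(230,340,300,440))):
    im,d=bot.grab_frame(n);np.savez(n+"1.npz",im=im,d=d)
    im=im[:,:,::-1].copy()
    s,R=pose();tip=s['tcp_pos']+R[:,2]*.025
    for p,k in((tip,(0,255,0)),([.506,-.069,.108],(0,0,255))):
        u=proj(n,p);cv2.drawMarker(im,(round(u[0]),round(u[1])),k,0,4)
    o.append(cv2.resize(im[c[0]:c[1],c[2]:c[3]],(390,390),interpolation=cv2.INTER_CUBIC))
cv2.imwrite("pics/k1.png",np.hstack(o))
E
```

```text
time: 3.6
tcp_pos: [0.5054, -0.0686, 0.1593]
ee_rot: [-0.001, 0.517, 0.856, -0.001]
contact_force: [0.1, -0.5, 0.1]
width: 0.0855
grip_force: 0.0
tcp [ 0.5054 -0.0686  0.1593] xang 117.71 tilt [-0.0028  0.0001] shift units [-0.003  0.002  0.262] j [ 0.37  0.6  -0.43  1.99  0.41  0.64  0.16] t 3.6
```

View pics/k1.png

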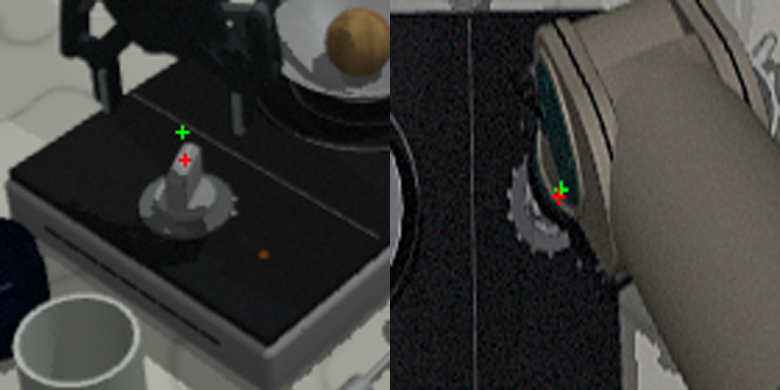

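The scene crop shows the open fingers straddling the knob bar, with tips at about (103,105) and (238,130) in the crop. The arm hides the knob from the top camera. I'll measure the finger midpoint from the scene depth.

```bash
python3 - <<'E'
from h import *
f=np.load("scene1.npz");X=cloud("scene",f['d']);s,R=pose()
P=X[190:245,190:285].reshape(-1,3);P=P[np.isfinite(P[:,0])]
q=(P-s['tcp_pos'])@R
for lo,hi in((-.012,0),(0,.006),(.006,.014)):
  m=(q[:,2]>lo)&(q[:,2]<hi)&(abs(q[:,0])<.05)&(abs(q[:,1])<.075)
  a=q[m]
  for side in(-1,1):
    b=a[a[:,1]*side>0];print(lo,side,len(b),b.min(0).round(4),b.max(0).round(4),np.median(b,0).round(4))
k=X[238:280,235:280].reshape(-1,3);k=k[(k[:,2]>.09)&(k[:,2]<.115)];print('bar',((k-s['tcp_pos'])@R)[:,:2].min(0),((k-s['tcp_pos'])@R)[:,:2].max(0),axis(k))
E
```

```text
-0.012 -1 50 [-0.0123 -0.0597 -0.0119] [ 0.0092 -0.0453 -0.0002] [-0.0078 -0.0477 -0.0059]
-0.012 1 47 [-0.0131  0.0392 -0.0119] [ 0.0033  0.0541 -0.    ] [-0.0069  0.0468 -0.0068]
0 -1 29 [-0.012 -0.058  0.   ] [ 0.0118 -0.0457  0.0056] [-0.0081 -0.0484  0.0024]
0 1 22 [-0.0131  0.041   0.0006] [0.0072 0.0525 0.0051] [-0.0077  0.0472  0.0021]
0.006 -1 21 [-0.0116 -0.0521  0.0064] [ 0.0122 -0.0459  0.0133] [-0.0041 -0.0468  0.0091]
0.006 1 14 [-0.0117  0.0394  0.0061] [-0.0028  0.0505  0.0125] [-0.0088  0.045   0.009 ]
bar [-0.02543644 -0.00977223] [0.02013306 0.00610663] (184, array([ 0.5108, -0.0763,  0.1048]), array([ 0.5103, -0.0746,  0.1028]), 'ang', np.float64(115.6), 'rect', array([506.9, -71.8]), array([15.6, 45.6]), 29.1)
```

```bash
python3 -m pendant '[[[-0.01,0,0.08],0,-1],[[0,0,0.1],0,-1],[[0,0,0.08],0,-1],[[0,0,0],0,1],[[0,0,0],0,1],[[0,0,0],0,1],[[0,0,0],0,1],[[0,0,0],0,1],[[0,0,0],0,1],[[0,0,0],0,1]]' 40
python3 - <<'E'
from h import *
go([.506,-.069,.107]);s=bot.sense();print(s['width'],s['grip_force'],s['contact_force'],s['ft_torque'])
E
```

```text
time: 4.7
tcp_pos: [0.508, -0.0705, 0.1093]
ee_rot: [0.001, 0.517, 0.856, 0.0]
contact_force: [0.3, 0.4, 6.8]
width: 0.0133
grip_force: 43.4
tcp [ 0.508  -0.0705  0.1093] xang 117.75 tilt [ 0.0022 -0.0002] shift units [ 0.011 -0.006  0.011] j [ 0.33  0.68 -0.36  2.02  0.47  0.52  0.11] t 4.7
0.013258828019172187 43.37262690067291 [0.30688589 0.38925771 6.8331032 ] [ 0.07020168  0.13413979 -0.0789508 ]
```

```bash
python3 -m pendant '[[[0,0,-0.01],0,1],[[0,0,0],-0.02,1],[[0,0,0],-0.03,1],[[0,0,0],-0.03,1],[[0,0,0],-0.03,1],[[0,0,0],-0.03,1],[[0,0,0],-0.03,1],[[0,0,0],-0.03,1],[[0,0,0],-0.03,1],[[0,0,0],0,1]]'
python3 - <<'E'
from h import *
go([.508,-.0705,.109]);s=bot.sense();print(s['width'],s['grip_force'],s['contact_force'],s['ft_torque'])
E
```

```text
time: 5.7
tcp_pos: [0.5086, -0.0698, 0.1094]
ee_rot: [0.001, 0.18, 0.984, 0.002]
contact_force: [6.2, 1.1, -13.5]
width: 0.0133
grip_force: 41.9
tcp [ 0.5086 -0.0698  0.1094] xang 159.28 tilt [0.0025 0.003 ] shift units [ 0.002 -0.004  0.002] j [ 0.45  0.72 -0.56  2.01  0.68  0.6   0.63] t 5.7
0.013302634135762634 41.91026508808136 [  6.23324245   1.10729302 -13.47349066] [ 0.25584643 -1.34111728  0.07014806]
```

```bash
python3 -m pendant '[[[0,0,0.005],-0.03,1],[[0,0,0],-0.03,1],[[0,0,0],-0.03,1],[[0,0,0],-0.025,1],[[0,0,0],-0.015,1],[[0,0,0],-0.01,1],[[0,0,0],0,1],[[0,0,0],0,1]]'
python3 - <<'E'
from h import *
go([.508,-.0705,.109]);s=bot.sense();print(s['width'],s['grip_force'],s['contact_force'],s['ft_torque'])
E
```

```text
time: 6.5
tcp_pos: [0.5087, -0.0694, 0.1094]
ee_rot: [0.001, -0.036, 0.999, 0.002]
contact_force: [3.4, 3.0, -5.1]
width: 0.0131
grip_force: 53.4
tcp [ 0.5087 -0.0694  0.1094] xang -175.9 tilt [0.0029 0.0036] shift units [ 0.004 -0.005  0.002] j [ 0.52  0.75 -0.68  2.01  0.78  0.65  0.97] t 6.5
0.013077387228585568 53.37659547672956 [ 3.4471522   3.04178781 -5.11959846] [ 0.71773999 -0.91320386 -1.18028272]
```

```bash
python3 -m pendant '[[[0,0,0],0,0],[[0,0,0],0,0],[[0,0,0],0,0],[[0,0,0],0,0],[[0,0,-0.1],0,0],[[0,0,-0.2],0,0],[[0,0,-0.2],0,0],[[0,0,-0.2],0,-1],[[0,0,-0.1],0,-1],[[0,0,0],0,-1]]'
python3 - <<'E'
from h import *
go([.497,.129,.26])
n="scene";im,d=bot.grab_frame(n);X=cloud(n,d)
k=X[225:285,230:285].reshape(-1,3);k=k[(k[:,2]>.095)&(k[:,2]<.113)];print(axis(k))
im=im[:,:,::-1];cv2.imwrite("pics/k2.png",cv2.resize(im[140:320,180:400],None,fx=2.5,fy=2.5))
E
```

```text
time: 7.5
tcp_pos: [0.5087, -0.0704, 0.2723]
ee_rot: [0.003, -0.038, 0.999, -0.001]
contact_force: [-0.2, 0.9, 1.2]
width: 0.0835
grip_force: 0.0
tcp [ 0.5087 -0.0704  0.2723] xang -175.67 tilt [ 0.0058 -0.0013] shift units [-0.017  0.999  0.06 ] j [ 0.68  0.54 -0.9   1.86  0.51  0.98  1.21] t 7.5
(178, array([ 0.5092, -0.0747,  0.1059]), array([ 0.509 , -0.0739,  0.1044]), 'ang', np.float64(3.0), 'rect', array([507. , -72.7]), array([43.6, 17.3]), 4.8)
```

View pics/k2.png

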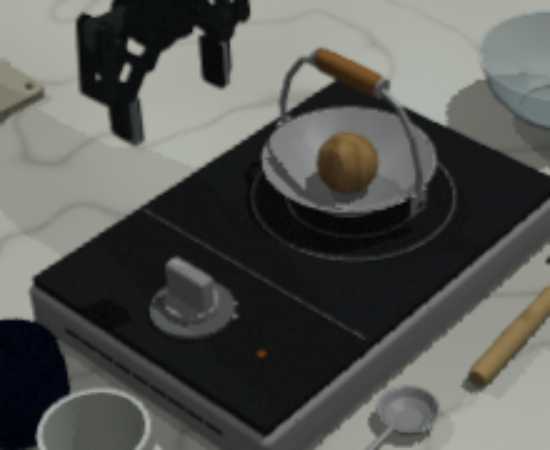

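The knob bar now lies along the hob's short side, at off, and the pan is undisturbed with the ball in its middle. Next I go above the pan grip.

```bash
python3 -m pendant '[[[0,0,0],0.024,-1],[[0.01,0.1,0],0,-1],[[0.01,0.2,0],0,-1],[[0.01,0.2,0],0,-1],[[0.01,0.2,0],0,-1],[[0.01,0.2,0.04],0,-1],[[0,0.1,0.06],0,-1],[[0,0,0.06],0,-1],[[0,0,0],0,-1],[[0,0,0],0,-1]]'
python3 - <<'E'
from h import *
go([.498,.129,.195])
n="scene";im,d=bot.grab_frame(n);X=cloud(n,d);s,R=pose()
P=X[100:240,250:400];c=im[100:240,250:400].astype(int);q=(P-s['tcp_pos'])@R
for lo,hi in((-.02,-.01),(-.01,0),(0,.006),(.006,.014)):
  m=(q[...,2]>lo)&(q[...,2]<hi)&(abs(q[...,0])<.04)&(abs(q[...,1])<.075)
  for sd in(-1,1):
    b=q[m&(q[...,1]*sd>0)]
    if len(b):print(lo,sd,len(b),b.min(0).round(4),b.max(0).round(4))
w=(P[...,2]>.165)&(P[...,2]<.215)&(c[...,0]>c[...,2]+25)
b=q[w];print('grip',b.min(0).round(4),b.max(0).round(4),axis(P[w]))
im=im[:,:,::-1];cv2.imwrite("pics/p1.png",cv2.resize(im[110:260,230:420],None,fx=3,fy=3))
E
```

```text
time: 8.55
tcp_pos: [0.4967, 0.1276, 0.2363]
ee_rot: [-0.001, 0.001, 1.0, -0.001]
contact_force: [0.4, 0.3, -0.5]
width: 0.0853
grip_force: 0.0
tcp [0.4967 0.1276 0.2363] xang 179.93 tilt [-0.0023 -0.0016] shift units [-0.007  0.007  0.207] j [ 0.24  0.58 -0.83  1.9   0.54  0.9   0.72] t 8.55
-0.02 -1 50 [-0.0108 -0.0609 -0.0199] [ 0.0094 -0.0465 -0.0101]
-0.02 1 51 [-0.0095  0.0388 -0.02  ] [ 0.0142  0.0547 -0.0101]
-0.01 -1 45 [-0.0095 -0.0599 -0.0098] [ 0.009  -0.0439 -0.0002]
-0.01 1 44 [-0.0113  0.0384 -0.0099] [ 0.0138  0.0546 -0.0001]
0 -1 25 [-0.0104 -0.0581  0.0001] [ 0.0089 -0.0458  0.0055]
0 1 27 [-0.01    0.037   0.0001] [0.0111 0.0542 0.0059]
0.006 -1 14 [-0.0095 -0.0526  0.0063] [ 0.0094 -0.0464  0.0129]
0.006 1 26 [-0.0109  0.0375  0.0061] [0.0126 0.0479 0.0129]
grip [-0.0316 -0.01    0.0364] [0.0315 0.0087 0.0532] (210, array([0.4997, 0.1225, 0.1955]), array([0.4991, 0.1239, 0.194 ]), 'ang', np.float64(0.4), 'rect', array([497.1, 126.8]), array([62.8, 18. ]), 2.3)
```

View pics/p1.png

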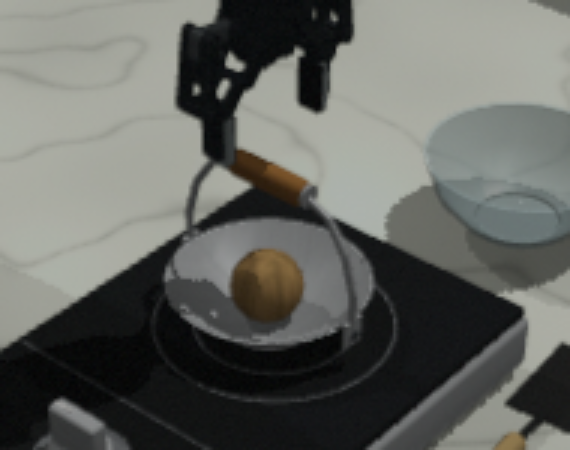

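Fingers straddle the grip about 2 mm low in tool y. I'll correct that, descend and close gently.

```bash
python3 -m pendant '[[[0,0.01,0.04],0,-1],[[0,0,0.08],0,-1],[[0,0,0.06],0,-1],[[0,0,0.027],0,-0.5],[[0,0,0],0,0],[[0,0,0],0,0.3],[[0,0,0],0,0.45],[[0,0,0],0,0.52],[[0,0,0],0,0.57],[[0,0,0],0,0.62]]' 25
python3 -m pendant '[[[0,0,0],0,0.66],[[0,0,0],0,0.7],[[0,0,0],0,0.8],[[0,0,0],0,1],[[0,0,0],0,1]]' 30
python3 -m pendant '[[[0,0,0],0,1],[[0,0,0],0,1],[[0,0,0],0,1]]' 60
cat > ball.py <<'E'
from h import *
import sys
def rep(save=None):
    n="scene";im,d=bot.grab_frame(n);X=cloud(n,d);s,R=pose();go(s['tcp_pos'])
    print('w',round(float(s['width']),4),'grip',round(float(s['grip_force']),1),'F',np.round(s['contact_force'],1),'M',np.round(s['ft_torque'],2))
    r,g,b=[im[...,i].astype(int) for i in range(3)];g0=s['tcp_pos'];dist=np.linalg.norm(X-(g0-[0,0,.098]),axis=-1)
    P=X[(dist<.06)&(r>b+25)]
    A=np.c_[2*P,np.ones(len(P))];sol=np.linalg.lstsq(A,(P**2).sum(1),rcond=None)[0];c=sol[:3]
    print('ball',len(P),c.round(4),'R',np.sqrt(sol[3]+c@c).round(4),'rel tcp',(c-g0).round(4))
    if save:
        u=proj(n,g0);x,y=int(u[0]),int(u[1]);o=im[max(0,y-80):y+120,max(0,x-110):x+110,::-1];cv2.imwrite(save,cv2.resize(o,None,fx=2.5,fy=2.5))
rep(sys.argv[1] if len(sys.argv)>1 else None)
E
python3 ball.py pics/g1.png
```

```text
time: 9.6
tcp_pos: [0.4972, 0.1309, 0.1961]
ee_rot: [0.0, -0.0, 1.0, -0.0]
contact_force: [0.5, -2.1, 1.7]
width: 0.0161
grip_force: 0.8
time: 10.1
tcp_pos: [0.4972, 0.1308, 0.1962]
ee_rot: [0.0, 0.0, 1.0, -0.001]
contact_force: [0.0, -3.0, 6.5]
width: 0.0152
grip_force: 30.2
time: 10.4
tcp_pos: [0.4972, 0.1308, 0.1962]
ee_rot: [0.0, -0.0, 1.0, -0.001]
contact_force: [-0.5, -3.6, 6.6]
width: 0.015
grip_force: 59.8
tcp [0.4972 0.1308 0.1962] xang -180.0 tilt [ 0.0004 -0.0012] shift units [0. 0. 0.] j [ 0.2   0.63 -0.78  1.94  0.6   0.82  0.66] t 10.45
w 0.0148 grip 59.8 F [-0.7 -3.7  6.3] M [-0.89  0.11 -0.02]
ball 427 [0.4905 0.1309 0.0923] R 0.034 rel tcp [-6.70e-03  1.00e-04 -1.04e-01]
```

View pics/g1.png

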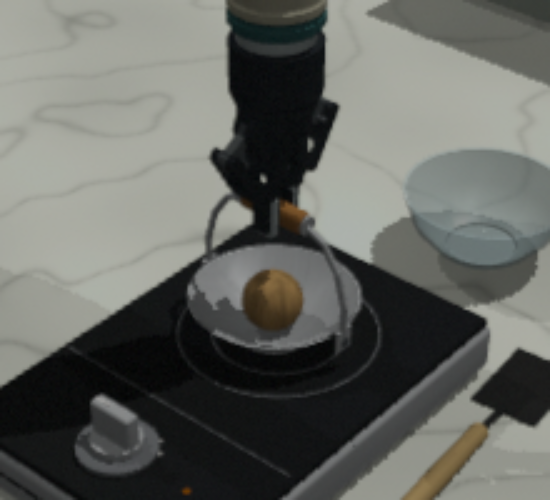

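The gripper holds the wooden grip firmly, the pan sits on the zone and the ball is in the middle. Next I lift slowly.

```bash
python3 -m pendant '[[[0,0,-0.005],0,1],[[0,0,-0.01],0,1],[[0,0,-0.015],0,1],[[0,0,-0.02],0,1],[[0,0,-0.025],0,1],[[0,0,-0.03],0,1],[[0,0,-0.03],0,1],[[0,0,-0.03],0,1],[[0,0,-0.03],0,1],[[0,0,-0.03],0,1]]'
python3 -m pendant '[[[0,0,-0.03],0,1],[[0,0,-0.03],0,1],[[0,0,-0.03],0,1],[[0,0,-0.03],0,1],[[0,0,-0.03],0,1],[[0,0,-0.02],0,1],[[0,0,-0.015],0,1],[[0,0,-0.01],0,1],[[0,0,-0.005],0,1],[[0,0,0],0,1]]'
python3 ball.py pics/l1.png
```

```text
time: 11.45
tcp_pos: [0.497, 0.1314, 0.2415]
ee_rot: [0.0, -0.0, 1.0, -0.0]
contact_force: [0.0, 0.4, -5.3]
width: 0.0149
grip_force: 58.5
time: 12.45
tcp_pos: [0.497, 0.1314, 0.2809]
ee_rot: [-0.0, -0.0, 1.0, 0.0]
contact_force: [0.0, 0.0, -4.3]
width: 0.0148
grip_force: 58.5
tcp [0.497  0.1313 0.2808] xang -179.98 tilt [-0.0002 -0.0001] shift units [0. 0. 0.] j [ 0.27  0.52 -0.87  1.85  0.47  0.99  0.77] t 12.5
w 0.015 grip 58.5 F [ 0.1  0.1 -5.3] M [-0.03  0.01  0.04]
ball 467 [0.4912 0.1314 0.1774] R 0.0332 rel tcp [-0.0058  0.     -0.1034]
```

View pics/l1.png

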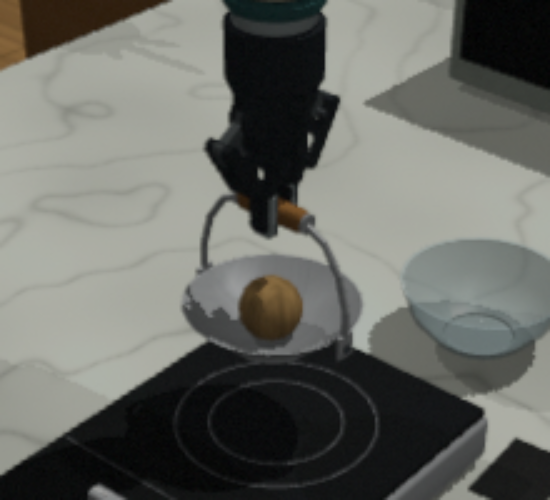

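The pan is raised and level with the ball in its middle. Now the slow quarter turn, clockwise from above (joint 7 stays well in range).

```bash
python3 -m pendant '[[[0,0,0],0.003,1],[[0,0,0],0.006,1],[[0,0,0],0.009,1],[[0,0,0],0.012,1],[[0,0,0],0.015,1],[[0,0,0],0.018,1],[[0,0,0],0.018,1],[[0,0,0],0.018,1],[[0,0,0],0.018,1],[[0,0,0],0.018,1]]'
python3 -m pendant '[[[0,0,0],0.018,1],[[0,0,0],0.018,1],[[0,0,0],0.018,1],[[0,0,0],0.018,1],[[0,0,0],0.018,1],[[0,0,0],0.018,1],[[0,0,0],0.018,1],[[0,0,0],0.018,1],[[0,0,0],0.018,1],[[0,0,0],0.018,1]]'
python3 -m pendant '[[[0,0,0],0.018,1],[[0,0,0],0.018,1],[[0,0,0],0.018,1],[[0,0,0],0.018,1],[[0,0,0],0.018,1],[[0,0,0],0.018,1],[[0,0,0],0.018,1],[[0,0,0],0.018,1],[[0,0,0],0.014,1],[[0,0,0],0.009,1]]'
python3 -m pendant '[[[0,0,0],0.006,1],[[0,0,0],0.003,1],[[0,0,0],0,1],[[0,0,0],0,1],[[0,0,0],0,1],[[0,0,0],0,1],[[0,0,0],0,1],[[0,0,0],0,1],[[0,0,0],0,1],[[0,0,0],0,1]]'
python3 ball.py pics/t1.png
```

```text
time: 13.5
tcp_pos: [0.497, 0.1315, 0.2809]
ee_rot: [-0.0, 0.212, 0.977, 0.0]
contact_force: [0.5, 0.0, -4.3]
width: 0.015
grip_force: 58.5
time: 14.5
tcp_pos: [0.4969, 0.1316, 0.2809]
ee_rot: [-0.0, 0.476, 0.879, 0.0]
contact_force: [-0.8, -0.0, -4.3]
width: 0.0154
grip_force: 58.5
time: 15.5
tcp_pos: [0.4969, 0.1316, 0.2809]
ee_rot: [-0.0, 0.687, 0.726, 0.0]
contact_force: [-0.5, 0.3, -4.6]
width: 0.0153
grip_force: 58.5
time: 16.5
tcp_pos: [0.497, 0.1314, 0.2809]
ee_rot: [0.0, 0.697, 0.717, 0.0]
contact_force: [-0.4, -0.4, -3.6]
width: 0.0149
grip_force: 58.5
tcp [0.497  0.1314 0.2809] xang 91.65 tilt [ 0. -0.] shift units [0. 0. 0.] j [ 0.    0.43 -0.45  1.85  0.23  0.91 -0.53] t 16.55
w 0.0153 grip 58.5 F [ 0.1  0.3 -4.7] M [-0.04 -0.04  0.04]
ball 469 [0.4873 0.1341 0.178 ] R 0.0331 rel tcp [-0.0097  0.0027 -0.103 ]
```

View pics/t1.png

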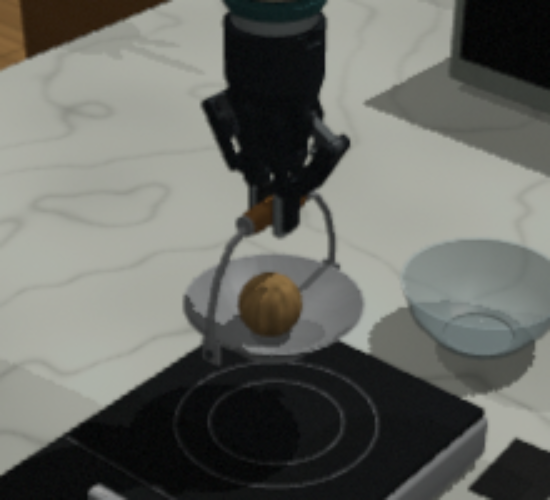

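The picture shows the pan level about 85 mm above the zone. Its bail runs along the hob's long side and the ball is in the middle.

```bash
python3 -m pendant '[[[0,0,0],0,1],[[0,0,0],0,1],[[0,0,0],0,1],[[0,0,0],0,1],[[0,0,0],0,1]]' && python3 -c "
from station import bot
print(bot.job_done())"
```

```text
time: 17.05
tcp_pos: [0.497, 0.1314, 0.2809]
ee_rot: [0.0, 0.697, 0.717, 0.0]
contact_force: [0.3, -0.3, -4.1]
width: 0.015
grip_force: 58.5
the job is handed in; nothing more can be done
None
```

I handed the job in at about 17 s, with no verdict returned: the knob is at its off stop, and the arm is holding the pan level and steady about 85 mm above the cooking zone, bail along the hob's long side and ball in its middle.

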